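# Swing the magnifier over the flagged site on the map and clamp it

## Robot

A 6-joint arm with a two-finger parallel gripper is mounted at the origin on the work surface. World frame = base frame: x ahead of the robot, y to its left, z up, the work surface at z = 0. Lengths are in m, angles in rad, forces in N, time in s.
With the tool pointing down it reaches from about 0.325 to 0.925 m from the base axis. Payload 3.1 kg.
Tool frame: the origin (TCP) lies at the very end of the fingers, on their centre line; the grasp point (between the pads) lies 19 mm behind it; z points along the fingers, y is the line along which they close (so a half turn about z gives the same grasp; the last joint's range is limited). The gripper opens to 85 mm and grips with 20 to 120 N. Pads are 22 mm wide; open, the fingers measure 114 mm over their backs; the gripper's body (76 mm by 85 mm) begins 54 mm behind the grasp point. The pads swing forward as they close: fully open they stand 13 mm farther back than shut.
Start: joints at [1.025, 0.217, 1.613, -0, 1.311, -0.112], TCP at [0.263, 0.567, 0.231] pointing down, gripper open.
Joint ranges: [-2.75, 2.75], [-0.78, 2.1], [0.31, 2.55], [-1.13, 4.27], [0.13, 2.63], [-2.58, 2.58]. Speed limits (rad/s): [2.79, 2.79, 3.14, 3.14, 3.14, 3.14].

## Interface

Orientations are given as a unit quaternion [w, x, y, z].
In Python, from cell import r gives the robot as it stands. The module is installed in compiled form; this text tells all that it offers.
- The arm moves only by the tool step_arm, never from a script. Its argument "targets" is one flat list of numbers, 7 for each row, row after row: the shift along the world's x, y, z in m, then the turn, a rotation vector about the world's x, y, z in degrees, then the opening, from -1 (shut) to 1 (fully open). A call has 1 to 5 rows; each row is the pose to reach, as a shift and turn from the pose commanded when the call began; what a row does not reach only later rows make up. A row lasts 1/10 s, in which the tool goes at most 50 mm and 8.59 degrees, less where a joint would pass 70% of its speed; a pose out of reach is approached as far as the arm can. A call with a gripper value outside its range is refused whole. The fingers move at their own pace and stop on an object; "squeeze" is the grip in N (left out, the last holds). Time passes only in rows, so rows that repeat a pose let the fingers close. It gives the time, the measured TCP pose, the force, the opening and the grip force at its end, in the units of the state.
- r.read_state(): the state, without advancing time (a new reading comes with each control period).
- r.read_camera(name): name is "scene" or "top"; returns a dict with "pixels" (480x640x3 uint8, red, green, blue), "depth" (480x640 float32, m along the optical axis (not along the pixel's ray), 0 where there is no reading), "vertical_fov" (degrees; the focal length in pixels is half the picture's height over the tangent of half this angle, whatever the lens; pixels are square), "cx", "cy" (the principal point, pixels), "R" (3x3) and "t" (3): a world point X has camera coordinates R X + t. Camera axes: x right, y down, z forward; pixel columns grow to the right and rows downward; lengths in m; the calibration is good to about 2 mm. A picture is of the moment at which its call begins.
- r.finish_job(): hands the job in; it is judged then, once.
The state is a dict: "t": time; "q": joint angles; "qvel": joint speeds; "effort": joint torques, N m; "eef_pos": TCP position; "ee_rot": TCP orientation; "wrist_force": force on the tool from outside, world axes, zero at the start; "ft_torque": the same for the moment, N m; "grip_width": finger opening in m; "grip_force": force on a finger pad.
Only numpy, scipy, OpenCV 4.12 (cv2) and the standard library are available. Lean on these libraries where they do the work, as an engineer would, in place of code of your own. Each camera call takes 0.05 s, during which the arm holds its last target. There are 200 camera calls.

## Task

Push the magnifier's arm round sideways with one finger until the lens stands centred over the flag pin in the map, then push the small clamp lever on top of its post clockwise, seen from above, until it comes up against its stop, leaving the lens centred over the flag pin. Push gently and grip or lift nothing, and do not touch the pins in the map. Leave the pen cup, highlighter and notebook where they are.

Things in the scene. Friction and masses are not known exactly. Their poses are not given: they have to be found in the camera images.
- stand: The magnifier's fixed stand, with all it carries (arm, lens head, clamp lever): a white round foot 170 mm across and an upright 18 mm steel post, 238 mm high with the lever. It cannot slide or tip. Origin: centre of the foot's underside, on the post's axis, about which both arm and clamp lever turn. Its x axis is the arm's direction when joint boom reads 0.
- boom (a joint): Turn of the magnifier's arm about the post, rad, range -0.6 to 2.2: at value q the arm points q counter-clockwise (seen from above) from the stand's x axis. It starts between 0.5 and 1.07. Held by friction: it takes about 2 N at mid rod to move it, and it stays where it is left. A stub with a black cap runs 83 mm out on the other side of the post.
- lens_center (a point): Centre of the round lens, 220 mm from the post's axis along the arm, 168 mm above the desk. The lens head is a white ring 120 mm across outside, 90 mm inside, from 156 to 180 mm above the desk, with the glass inside.
- boom_mid (a point): Point on the centre line of the arm's level steel rod, 115 mm from the post's axis and 168 mm above the desk: a good place to push from either side. The rod is 12 mm thick and bare from 18 to 142 mm from the axis, then comes a black socket 20 mm thick up to the lens head.
- clamp (a joint): Turn of the black clamp lever on top of the post about the post's axis, rad: grows clockwise seen from above, as the clamp is tightened, from 0 (loose) to 1.3 (hard stop, tight). It starts between 0 and 0.35. At 0 the lever points 75 degrees clockwise from the stand's x axis. Friction holds it: about 1.2 N at 50 mm from the axis moves it, and it stays where it is left.
- clamp_tip (a point): Centre of the 14 mm ball at the end of the clamp lever, 60 mm from the post's axis and 231 mm above the desk. The lever is a bar 9 mm thick that rises from its hub (22 mm across, 195 to 221 mm above the desk): its centre line is 216 mm above the desk at 30 mm from the axis and 229 mm at 56 mm.
- flag_pin: Upright steel map pin with a stiff black flag at the top on one side (34 mm by 24 mm, canted a little so that it shows from above) and a black collar 14 mm across at its foot; 62 mm high. It is fixed in the map, under the lens's path. Origin: its foot, in the middle of the collar, on the map's surface 12 mm above the desk.
- push_pin: Another pin in the map, also under the lens's path: a black spool-shaped push pin without flag, 16 mm across and 28 mm high, fixed. Origin: its foot.
- map_board: Fixed board with a printed map on it, 320 mm by 460 mm, 12 mm thick. Origin: centre of its underside; its long side lies along its y axis, and the magnifier's stand is beside the middle of the long side at -x.
- pen_cup: Loose white pen cup, 78 mm across, 98 mm high, 149 mm with the pens in it. Origin: centre of its underside. Bystander.
- highlighter: Loose white and black highlighter pen lying on the map, 120 mm long along its x axis, 18 mm wide, 16 mm high. Origin: middle of its underside. Bystander.
- notebook: Loose blue notebook lying on the desk, 150 mm by 105 mm, 14 mm thick. Origin: centre of its underside. Bystander.

How it is judged:
By the outcome, as a careful person would: the job done as asked, in the order asked, and still so for the second after the job is handed in, with the robot touching nothing.
It also fails if it takes over 59 s, if anything falls off the work surface, if the arm or the gripper's body presses on something with over 40 N, if the wrist force passes 120 N, or if a joint passes its speed limit or range.

## Working session

There is one attempt and no reset: what is moved stays moved. The work goes in short steps, Python scripts to look and compute and a tool call to move; the robot and the scene stay as the last step left them, time stands still between calls to the robot, and variables do not carry over. Pictures are saved under pics/ and viewed, at most 10 in all, crops included, and the job is handed in when it is done.

Besides the shell and the picture viewer there is one more tool, called after "Request:" as a command line: name --argument value ..., lists and objects as JSON in quotes. step_arm: Moves the arm, as the interface text tells. Its arguments: {"type":"object","properties":{"targets":{"type":"array","items":{"type":"number"}},"squeeze":{"type":"number"}},"required":["targets"]}

```bash
mkdir -p pics
cat > h.py <<'E'
import numpy as np, cv2
from cell import r
def cam(n):
    c=r.read_camera(n); c['f']=240/np.tan(np.radians(c['vertical_fov']/2)); return c
def pts(c):
    v,u=np.mgrid[0:480,0:640]; d=c['depth']
    P=np.stack([(u-c['cx'])/c['f']*d,(v-c['cy'])/c['f']*d,d],-1)
    return (P-c['t'])@c['R']
def ray(c,u,v,z):
    o=-c['R'].T@c['t']; d=c['R'].T@np.array([(u-c['cx'])/c['f'],(v-c['cy'])/c['f'],1.])
    return o+d*(z-o[2])/d[2]
def save(c,n): cv2.imwrite('pics/'+n+'.png',c['pixels'][:,:,::-1])
E
python3 - <<'E'
from h import *
for n in('top','scene'):
    c=cam(n); save(c,n+'0'); np.savez(n+'0',**c); print(n,c['f'],c['cx'],c['cy'],-c['R'].T@c['t'],c['R'].tolist(),(c['depth']>0).mean())
print(r.read_state())
E
```

```text
top 457.40020601222676 324.85562118701847 243.60081035444637 [ 0.42299884 -0.01347855  1.10509116] [[-0.014956575821202214, -0.9998850171094483, -0.0025006798560644936], [-0.9905119600009021, 0.015157973101853241, -0.13658804100877578], [0.13661024095900035, 0.00043406391394798147, -0.990624779446609]] 0.99611328125
scene 467.4887079982561 326.32790000960085 241.9439849038687 [1.01061782 0.18477755 0.92135925] [[-0.42338947701131563, 0.9058619479382072, -0.012469243508792862], [0.7633673072538804, 0.349309569037588, -0.5433720449146555], [-0.48786443298527576, -0.23957661875978517, -0.8393993916912164]] 0.9961100260416667
{'t': 0.1, 'q': array([ 1.02480556e+00,  2.17682879e-01,  1.61479456e+00, -3.85655254e-06,
        1.31127348e+00, -1.12199073e-01]), 'qvel': array([ 0.0005916 , -0.00164051, -0.00382241,  0.00102236, -0.00177066,
        0.00069325]), 'effort': array([-1.50419135e-03, -3.98073006e+01, -3.04969597e+01, -2.76960918e-04,
        4.17268602e-03,  1.00515820e-05]), 'eef_pos': array([0.26229353, 0.56648984, 0.23008534]), 'ee_rot': array([-3.46998236e-04,  2.15198632e-01,  9.76569703e-01, -1.02182384e-03]), 'wrist_force': array([ 0.82041167,  0.88786619, -1.06315946]), 'ft_torque': array([ 0.00343885,  0.01685879, -0.04411176]), 'grip_force': 0.0, 'grip_width': 0.08511484531273271}
```

View pics/top0.png

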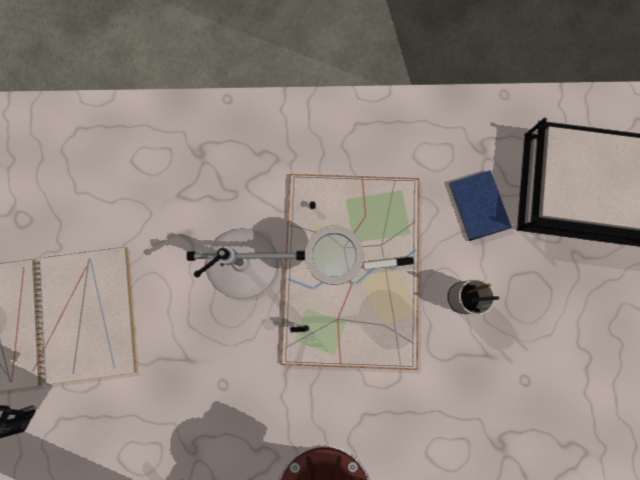

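View pics/scene0.png

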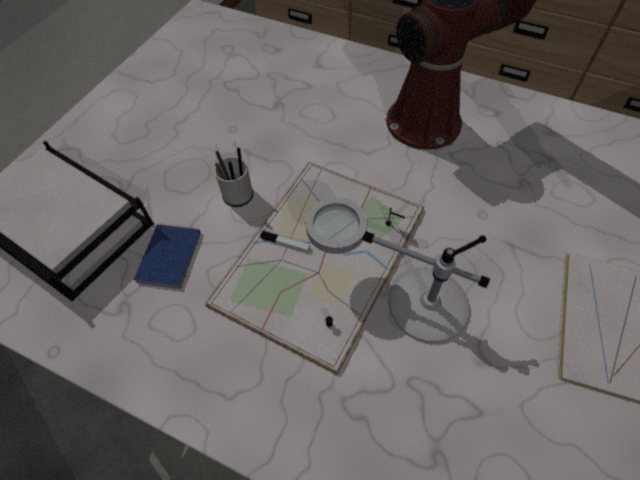

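The top view shows the hub at about (225,255), lens at (334,255), flag pin at (300,328), push pin at (312,205) and lever ball at (197,274). In the scene view the flag's collar is at (389,222). The arm has to swing clockwise, toward the robot.

```bash
cat > m.py <<'E'
from h import *
def circ(xy):
    A=np.c_[2*xy,np.ones(len(xy))]; s=np.linalg.lstsq(A,(xy**2).sum(1),rcond=None)[0]
    return s[:2],np.sqrt(s[2]+s[0]**2+s[1]**2)
def blk(c,box,th=60):
    x0,y0,x1,y1=box; m=np.zeros((480,640),bool); m[y0:y1,x0:x1]=c['pixels'][y0:y1,x0:x1].max(2)<th; return m
E
python3 - <<'E'
from m import *
for n in('top','scene'):
    c=dict(np.load(n+'0.npz')); P=pts(c); px=c['pixels']
    def rep(k,m):
        q=P[m]; print(n,k,m.sum(),'med',np.median(q,0).round(4),'lo',np.percentile(q,5,0).round(4),'hi',np.percentile(q,95,0).round(4))
    B={'top':dict(flag=(280,318,315,340),push=(304,196,322,214),cap=(184,248,198,264),ball=(190,262,205,280),hub=(212,245,236,268),pens=(445,275,500,315)),
       'scene':dict(flag=(380,200,410,230),push=(320,312,338,330),cap=(476,272,494,290),ball=(476,232,490,246),hub=(438,243,458,270),pens=(212,150,256,208))}[n]
    for k,b in B.items():
        rep(k,blk(c,b))
    # lens: ring outer contour: points at z .15-.19, away from rod
    x0,y0,x1,y1={'top':(295,215,372,292),'scene':(298,190,376,262)}[n]
    m=np.zeros((480,640),bool); m[y0:y1,x0:x1]=True
    m&=(P[...,2]>.150)&(P[...,2]<.19)
    rep('lens',m)
    cs,_=cv2.findContours(m.astype(np.uint8),cv2.RETR_EXTERNAL,cv2.CHAIN_APPROX_NONE)
    k=max(cs,key=cv2.contourArea); (u,v),ax,a=cv2.fitEllipse(k); print('ell',u,v,ax,a,[ray(c,u,v,z).round(4) for z in(.168,.180)])
    z=(P[...,2]>.16)&(P[...,2]<.182)
    rod=z&(np.linalg.norm(P[...,:2]-np.median(P[m],0)[:2],axis=1 if 0 else -1)>.08)&(np.linalg.norm(P[...,:2]-np.median(P[m],0)[:2],axis=-1)<.3)
    rep('rod',rod); l=cv2.fitLine(P[rod][:,:2].astype(np.float32),cv2.DIST_HUBER,0,.001,.001).ravel(); print('line',l)
c=dict(np.load('scene0.npz'))
a=c['pixels'][195:240,365:425,::-1]; b=dict(np.load('top0.npz'))['pixels'][305:350,270:330,::-1]
cv2.imwrite('pics/crop.png',cv2.resize(np.hstack([a,b]),None,fx=6.6,fy=6.6,interpolation=cv2.INTER_NEAREST))
E
```

```text
top flag 86 med [0.3743 0.0481 0.0581] lo [0.3692 0.0324 0.0166] hi [0.379  0.0651 0.0719]
top push 30 med [0.6631 0.0162 0.0396] lo [0.6586 0.0115 0.0221] hi [0.6696 0.0209 0.0415]
top cap 61 med [0.5316 0.2621 0.1752] lo [0.5239 0.2568 0.1712] hi [0.5384 0.2688 0.179 ]
top ball 50 med [0.4922 0.2274 0.2343] lo [0.4847 0.2203 0.2267] hi [0.5002 0.2344 0.2388]
top hub 116 med [0.5242 0.1901 0.2158] lo [0.5139 0.1795 0.1968] hi [0.5379 0.2063 0.2187]
top pens 555 med [ 0.4385 -0.3521  0.027 ] lo [ 0.4132 -0.3731  0.0062] hi [ 0.4632 -0.3167  0.1422]
top lens 2809 med [ 0.5282 -0.029   0.1731] lo [ 0.4798 -0.0782  0.1675] hi [0.5763 0.0235 0.182 ]
ell 331.9530029296875 254.70333862304688 (57.01586151123047, 62.978660583496094) 88.7635269165039 [array([ 0.5289, -0.0273,  0.168 ]), array([ 0.5275, -0.0272,  0.18  ])]
top rod 573 med [0.5295 0.1551 0.1728] lo [0.5235 0.064  0.1677] hi [0.5361 0.2644 0.1767]
line [0.01147133 0.9999342  0.52940893 0.16391125]
scene flag 49 med [0.3747 0.0389 0.0272] lo [0.3695 0.0326 0.014 ] hi [0.3793 0.0644 0.0681]
scene push 57 med [0.6679 0.0177 0.039 ] lo [0.6611 0.0114 0.0205] hi [0.672  0.0228 0.042 ]
scene cap 90 med [0.5363 0.2639 0.1761] lo [0.5282 0.2571 0.1664] hi [0.5405 0.2706 0.1797]
scene ball 58 med [0.4942 0.2316 0.2341] lo [0.489  0.2262 0.2254] hi [0.4982 0.2377 0.2392]
scene hub 153 med [0.5368 0.1918 0.214 ] lo [0.5232 0.1811 0.1962] hi [0.5412 0.2003 0.2187]
scene pens 488 med [ 0.4383 -0.3373  0.0851] lo [ 0.4111 -0.3752  0.0041] hi [ 0.4749 -0.3043  0.1378]
scene lens 2904 med [ 0.532  -0.0263  0.1737] lo [ 0.4812 -0.0765  0.1666] hi [0.5837 0.0279 0.1822]
ell 337.9409484863281 225.23089599609375 (55.12347412109375, 67.63829803466797) 103.15231323242188 [array([ 0.5278, -0.0261,  0.168 ]), array([ 0.5355, -0.0227,  0.18  ])]
scene rod 820 med [0.5334 0.1731 0.1731] lo [0.526  0.0662 0.1655] hi [0.5462 0.2659 0.1781]
line [0.02351659 0.99972343 0.5339388  0.17123179]
```

View pics/crop.png

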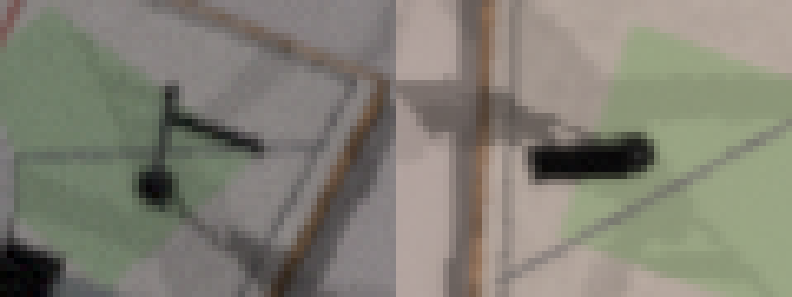

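The crop shows the flag pin's collar at scene px (388,223) and top px (306.6,327.5). The flag extends to +y.

```bash
cat >> m.py <<'E'
from scipy.optimize import least_squares
def lens(c,guess):
    P=pts(c); g=np.array(guess)
    m=(P[...,2]>.150)&(P[...,2]<.19)&(np.linalg.norm(P[...,:2]-g,axis=-1)<.075)
    cs,_=cv2.findContours(m.astype(np.uint8),cv2.RETR_EXTERNAL,cv2.CHAIN_APPROX_NONE)
    k=max(cs,key=cv2.contourArea)[:,0]
    W=np.array([ray(c,u,v,.168)[:2] for u,v in k]); d=np.array(POST)-g; d/=np.linalg.norm(d)
    W=W[((W-g)@d)<.03]
    s=least_squares(lambda p:np.hypot(*(W-p[:2]).T)-p[2],[*g,.06],loss='soft_l1',f_scale=.002); return s.x
POST=[.530,.189]
E
python3 - <<'E'
from m import *
T=dict(np.load('top0.npz'));S=dict(np.load('scene0.npz'))
for c,u,v in((T,306.6,327.5),(S,388,222.8)): print('collar',ray(c,u,v,.015).round(4))
for c in(T,S):
    m=blk(c,(300,318,315,340) if c is T else (380,215,396,230)); q=pts(c)[m]; q=q[q[:,2]<.022]; print(len(q),q.mean(0),q.min(0),q.max(0))
    print('lens',lens(c,[.528,-.028]).round(4))
    # post hub top / foot circle
    P=pts(c); m=(P[...,2]>.1)&(P[...,2]<.25)&(np.hypot(P[...,0]-.53,P[...,1]-.189)<.10)
    for lo,hi in((.08,.15),(.195,.212)):
        q=P[m*(P[...,2]>lo)&(P[...,2]<hi)&(np.hypot(P[...,0]-.53,P[...,1]-.189)<.03)]; 
        if len(q): print('post',lo,len(q),np.median(q,0).round(4),q.min(0).round(3),q.max(0).round(3))
    m=blk(c,(184,248,198,264) if c is T else (476,272,494,290)); q=P[m]; print('cap',q.mean(0).round(4),q.min(0).round(3),q.max(0).round(3))
    f=P[(P[...,2]>.006)&(P[...,2]<.03)&(np.hypot(P[...,0]-.53,P[...,1]-.189)<.1)&(P[...,1]>.09)]
    print('foot',len(f),f.min(0).round(3),f.max(0).round(3),np.percentile(f[:,2],[10,50,90]).round(4))
P=pts(T);m=(P[...,2]>.004)&(P[...,2]<.03)&(np.abs(P[...,0]-.5)<.3)&(np.abs(P[...,1])<.14);q=P[m];print('map',np.percentile(q,[.5,99.5],0).round(3),np.median(q,0))
E
```

```text
collar [0.3753 0.0328 0.015 ]
collar [0.3741 0.036  0.015 ]
12 [0.37556125 0.03372721 0.01723023] [0.36954833 0.02936495 0.01434968] [0.37889849 0.03881397 0.01959758]
lens [ 0.5294 -0.0301  0.0603]
post 0.08 21 [0.516  0.2031 0.1417] [0.512 0.175 0.101] [0.527 0.209 0.148]
post 0.195 25 [0.5228 0.1827 0.2014] [0.518 0.179 0.195] [0.54  0.197 0.212]
cap [0.5313 0.2623 0.1751] [0.524 0.255 0.168] [0.541 0.27  0.18 ]
foot 3051 [0.446 0.105 0.006] [0.614 0.272 0.03 ] [0.0106 0.0168 0.0207]
22 [0.37640852 0.03649062 0.01773636] [0.36932826 0.03005996 0.01212966] [0.37941973 0.04169341 0.02089836]
lens [ 0.5245 -0.0278  0.0661]
post 0.08 107 [0.5385 0.1894 0.1228] [0.532 0.175 0.1  ] [0.546 0.204 0.149]
post 0.195 77 [0.539  0.1899 0.2031] [0.518 0.178 0.195] [0.543 0.207 0.212]
cap [0.5354 0.2639 0.1746] [0.525 0.255 0.164] [0.542 0.271 0.181]
foot 4065 [0.448 0.105 0.006] [0.616 0.274 0.03 ] [0.0115 0.018  0.0215]
map [[ 0.256 -0.139  0.004]
 [ 0.746  0.136  0.024]] [ 0.46954286 -0.02167254  0.01208015]
```

Request:
step_arm --targets '[0,0,0.05,0,0,0,-1,0.02,-0.03,0.07,0,0,5,-1,0.045,-0.072,0.07,0,0,10,-1,0.07,-0.115,0.07,0,0,18,-1,0.095,-0.158,0.07,0,0,25,-1]'

```text
t: 0.6
eef_pos: [0.3578, 0.4079, 0.3011]
ee_rot: [0.0, -0.005, 1.0, -0.0]
wrist_force: [0.9, -0.3, 0.5]
grip_width: 0.0121
grip_force: 0.0
```

Request:
step_arm --targets '[0.025,-0.042,0,0,0,0,-1,0.05,-0.084,0,0,0,0,-1,0.075,-0.126,0,0,0,0,-1,0.1,-0.168,0,0,0,0,-1,0.125,-0.205,0,0,0,0,-1]'

```text
t: 1.1
eef_pos: [0.4828, 0.2022, 0.3009]
ee_rot: [-0.0, -0.001, 1.0, -0.0]
wrist_force: [0.9, 1.2, 0.0]
grip_width: 0.0001
grip_force: 0.0
```

Request:
step_arm --targets '[0.02,-0.035,0,0,0,0,-1,0.04,-0.07,0,0,0,0,-1,0.06,-0.105,0,0,0,0,-1,0.08,-0.131,0,0,0,0,-1,0.08,-0.131,0,0,0,0,-1]'

```text
t: 1.6
eef_pos: [0.564, 0.0699, 0.3004]
ee_rot: [-0.0, 0.001, 1.0, -0.001]
wrist_force: [0.1, 0.1, 0.9]
grip_width: 0.0003
grip_force: 0.0
```

Request:
step_arm --targets '[0,0.002,-0.05,0,0,0,-1,0,0.002,-0.1,0,0,0,-1,0,0.002,-0.13,0,0,0,-1,0,0.002,-0.15,0,0,0,-1,0,0.002,-0.15,0,0,0,-1]'

```text
t: 2.1
eef_pos: [0.5583, 0.0762, 0.1466]
ee_rot: [-0.005, -0.002, 1.0, 0.0]
wrist_force: [0.1, 0.3, -0.7]
grip_width: 0.0002
grip_force: 0.0
```

Request:
step_arm --targets '[-0.005,0,0,0,0,0,-1,-0.01,0,0,0,0,0,-1,-0.015,0,0,0,0,0,-1,-0.018,0,0,0,0,0,-1,-0.018,0,0,0,0,0,-1]'

```text
t: 2.6
eef_pos: [0.545, 0.0755, 0.1526]
ee_rot: [0.001, -0.001, 1.0, 0.0]
wrist_force: [0.5, -0.4, 0.6]
grip_width: -0.0001
grip_force: 0.2
```

Request:
step_arm --targets '[-0.007,-0.001,0,0,0,-3.5,-1,-0.014,-0.001,0,0,0,-7,-1,-0.021,-0.001,0,0,0,-10.5,-1,-0.028,0,0,0,0,-14,-1,-0.035,0.001,0,0,0,-17.5,-1]'

```text
t: 3.1
eef_pos: [0.5109, 0.0759, 0.1525]
ee_rot: [0.002, 0.152, 0.988, -0.0]
wrist_force: [0.1, -0.5, 1.0]
grip_width: 0.0003
grip_force: 1.1
```

Run:
```python
from h import *
c=cam('scene'); save(c,'s1')
```

```text
(no output)
```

View pics/s1.png

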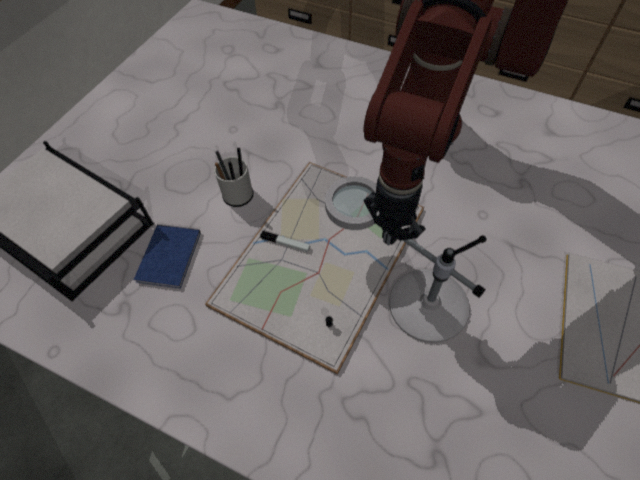

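The lens has moved to about (352,200) with the finger pushing at the rod, so I'll continue.

Request:
step_arm --targets '[-0.007,0.001,0,0,0,-3.5,-1,-0.014,0.003,0,0,0,-7,-1,-0.02,0.005,0,0,0,-10.5,-1,-0.027,0.008,0,0,0,-14,-1,-0.033,0.011,0,0,0,-17.5,-1]'

```text
t: 3.65
eef_pos: [0.4773, 0.087, 0.1521]
ee_rot: [0.001, 0.3, 0.954, -0.0]
wrist_force: [1.0, -1.4, 1.4]
grip_width: -0.0001
grip_force: 1.1
```

```bash
cat > ang.py <<'E'
from m import *
# arm angle from stub cap and (where seen) lens in both views
def ang(tag):
    for n in('top','scene'):
        c=cam(n); P=pts(c); save(c,tag+n)
        R=np.hypot(P[...,0]-.531,P[...,1]-.189); A=np.degrees(np.arctan2(.189-P[...,1],.531-P[...,0]))%360
        z=P[...,2]
        m=(c['pixels'].max(2)<70)&(z>.160)&(z<.183)&(R>.05)&(R<.09)&(A>170)&(A<260)
        q=P[m]; print(n,'cap',m.sum(),q.mean(0).round(4) if m.sum() else '',"armdir",np.median(A[m]) if m.sum() else '')
        m=(z>.162)&(z<.180)&(R>.02)&(R<.085)&(A>170)&(A<260); print('  stub dir',m.sum(),np.median(A[m]))
        m=(z>.165)&(z<.183)&(R>.02)&(R<.09)&((A+180)%360>200)&((A+180)%360<260); print('  rod side dir',m.sum(),np.median(A[m])+180 if m.sum() else '')
        m=(z>.222)&(z<.242)&(R>.045)&(R<.07)&(c['pixels'].max(2)<70);q=P[m]
        if m.sum(): print('  ball',m.sum(),q.mean(0).round(4),np.degrees(np.arctan2(q[:,1].mean()-.189,q[:,0].mean()-.531)))
        g=np.array([.531,.189])+.22*np.array([np.cos(a:=np.radians(G)),np.sin(a)])
        try: print('  lens',lens(c,g).round(4))
        except Exception as e: print(e)
        m=(z>.150)&(z<.19)&(np.hypot(P[...,0]-g[0],P[...,1]-g[1])<.07);print('  n lens',m.sum())
import sys; G=float(sys.argv[2]); ang(sys.argv[1])
E
python3 ang.py a 234
```

```text
top cap 69 [0.5723 0.2485 0.1749] armdir 235.26416561953252
  stub dir 163 234.97447761743229
  rod side dir 0 
  ball 48 [0.492  0.2285 0.2329] 134.63187049342156
  lens [0.4028 0.006  0.0569]
  n lens 2405
scene cap 152 [0.5751 0.245  0.1736] armdir 231.2671858545561
  stub dir 288 231.80924861238393
  rod side dir 212 234.97583115945272
  ball 97 [0.5002 0.2022 0.2341] 156.7434272133773
  lens [ 0.3886 -0.011   0.0471]
  n lens 1579
```

View pics/atop.png

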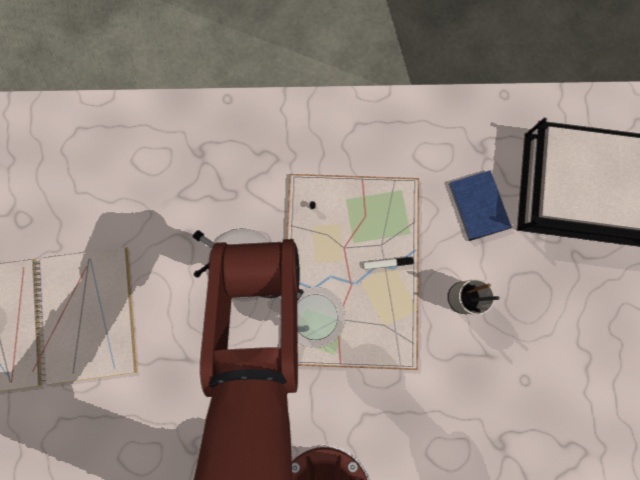

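Lens at (318,317) in the top view, arm direction about 235° against a target near 224.7°. I'll push 8° more.

Request:
step_arm --targets '[-0.0035,0.002,0,0,0,-2,-1,-0.007,0.004,0,0,0,-4,-1,-0.0105,0.006,0,0,0,-6,-1,-0.0135,0.0085,0,0,0,-8,-1,-0.0135,0.0085,0,0,0,-8,-1]'

```text
t: 4.25
eef_pos: [0.4629, 0.0959, 0.1513]
ee_rot: [-0.0, 0.364, 0.931, -0.0]
wrist_force: [0.6, -0.4, -0.7]
grip_width: 0.0002
grip_force: 0.1
```

```bash
python3 ang.py b 226
```

```text
top cap 60 [0.5818 0.2416 0.1747] armdir 226.23007311085803
  stub dir 200 226.29839060687434
  rod side dir 0 
  ball 41 [0.4911 0.2298 0.2346] 134.36309452932818
  lens [0.3732 0.0172 0.049 ]
  n lens 2158
scene cap 116 [0.5851 0.2426 0.174 ] armdir 224.21421828986934
  stub dir 287 224.89416462425947
  rod side dir 210 227.25834880873037
  ball 95 [0.4981 0.2018 0.2342] 158.66097799792587
  lens [0.3667 0.0027 0.0436]
  n lens 1375
```

View pics/btop.png

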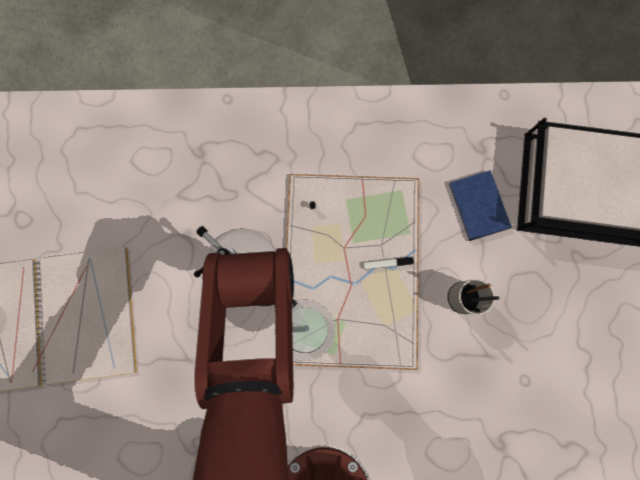

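The top view shows the lens at about (309,329), partly hidden by the arm. I'll back off and measure it in the clear.

Request:
step_arm --targets '[0.01,-0.01,0,0,0,0,-1,0.02,-0.02,0,0,0,0,-1,0.02,-0.02,0.05,0,0,0,-1,0.02,-0.02,0.1,0,0,0,-1,0.03,-0.05,0.13,0,0,0,-1]'

```text
t: 4.85
eef_pos: [0.495, 0.0466, 0.2856]
ee_rot: [0.002, 0.364, 0.932, 0.002]
wrist_force: [1.2, -1.1, 0.3]
grip_width: -0.0001
grip_force: 0.0
```

Request:
step_arm --targets '[0,-0.04,0.03,0,0,0,-1,0,-0.08,0.04,0,0,0,-1,0,-0.12,0.04,0,0,0,-1,0,-0.16,0.04,0,0,0,-1,0,-0.2,0.04,0,0,0,-1]'

```text
t: 5.35
eef_pos: [0.4934, -0.1571, 0.3218]
ee_rot: [0.001, 0.366, 0.931, -0.0]
wrist_force: [1.2, -0.7, 0.1]
grip_width: -0.0002
grip_force: 0.0
```

Request:
step_arm --targets '[0,-0.04,0,0,0,0,-1,0,-0.08,0,0,0,0,-1,0,-0.12,0,0,0,0,-1,0,-0.12,0,0,0,0,-1,0,-0.12,0,0,0,0,-1]'

```text
t: 5.85
eef_pos: [0.4928, -0.2758, 0.3209]
ee_rot: [-0.0, 0.367, 0.93, 0.0]
wrist_force: [-0.4, 1.0, -0.7]
grip_width: -0.0002
grip_force: 0.0
```

```bash
python3 ang.py c 226
python3 - <<'E'
import cv2,numpy as np
a=cv2.imread('pics/ctop.png')[220:370,180:380]; b=cv2.imread('pics/cscene.png')[170:320,330:530]
cv2.imwrite('pics/ccrop.png',cv2.resize(np.hstack([a,b]),None,fx=2,fy=2,interpolation=2))
E
```

```text
top cap 66 [0.5813 0.2414 0.1746] armdir 226.18663119817808
  stub dir 199 226.2438479537049
  rod side dir 202 226.1749249406658
  ball 46 [0.4921 0.2282 0.2332] 134.75374679546505
  lens [0.3782 0.0311 0.0599]
  n lens 2926
scene cap 159 [0.5816 0.2391 0.1736] armdir 224.35944501239513
  stub dir 291 225.03342686033758
  rod side dir 210 227.1255045179456
  ball 69 [0.4949 0.2305 0.2326] 131.01058267852338
  lens [0.3708 0.0289 0.0627]
  n lens 2399
```

View pics/ccrop.png

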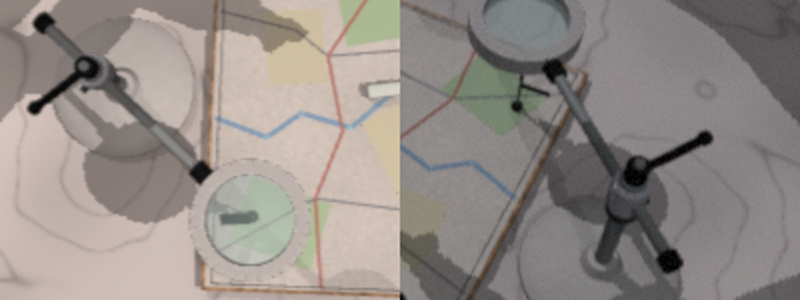

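Measured in the top view, the lens (fitted radius 59.9 mm) is at (0.378, 0.031) and the pin at (0.3755, 0.033). About 0.9° more is needed, roughly 2 mm at mid rod.

Request:
step_arm --targets '[0,0.045,0,0,0,0,-1,0,0.09,0,0,0,0,-1,0,0.135,0,0,0,0,-1,0,0.18,0,0,0,0,-1,0,0.225,0,0,0,0,-1]'

```text
t: 6.45
eef_pos: [0.4925, -0.0461, 0.3217]
ee_rot: [0.0, 0.364, 0.931, 0.0]
wrist_force: [1.4, -0.2, 0.1]
grip_width: -0.0002
grip_force: 0.0
```

Request:
step_arm --targets '[0,0.045,-0.01,0,0,0,-1,-0.005,0.08,-0.03,0,0,0,-1,-0.01,0.125,-0.07,0,0,0,-1,-0.01,0.125,-0.12,0,0,0,-1,-0.01,0.125,-0.17,0,0,0,-1]'

```text
t: 6.95
eef_pos: [0.4832, 0.0788, 0.1588]
ee_rot: [0.002, 0.363, 0.932, 0.001]
wrist_force: [1.0, 0.5, -1.0]
grip_width: -0.0001
grip_force: 0.0
```

Request:
step_arm --targets '[-0.005,0.005,0,0,0,0,-1,-0.01,0.01,0,0,0,0,-1,-0.016,0.016,0,0,0,0,-1,-0.019,0.019,0,0,0,0,-1,-0.0213,0.0213,0,0,0,0,-1]'

```text
t: 7.45
eef_pos: [0.4636, 0.0973, 0.1615]
ee_rot: [0.003, 0.365, 0.931, 0.001]
wrist_force: [2.0, -2.1, 1.5]
grip_width: 0.0003
grip_force: 0.8
```

```bash
python3 ang.py d 225; python3 -c "
from cell import r;s=r.read_state();print(s['eef_pos'],s['wrist_force'])"
```

```text
top cap 59 [0.5819 0.2414 0.1756] armdir 226.1580667256169
  stub dir 205 226.1580667256169
  rod side dir 0 
  ball 25 [0.4894 0.2319 0.2361] 134.07838227414274
  lens [0.3731 0.0194 0.0504]
  n lens 2226
scene cap 116 [0.5858 0.2425 0.1741] armdir 223.88507174185975
  stub dir 288 224.52072341349017
  rod side dir 205 226.8189425504293
  ball 76 [0.4956 0.2235 0.2329] 135.7181185044361
  lens [0.3667 0.005  0.0438]
  n lens 1404
[0.46297782 0.09725539 0.16062243] [ 1.4472516   0.42552025 -0.04634332]
```

Request:
step_arm --targets '[0.002,-0.002,-0.004,0,0,0,-1,0.002,-0.002,-0.009,0,0,0,-1,0,0,-0.009,0,0,0,-1,-0.001,0.001,-0.009,0,0,0,-1,-0.001,0.001,-0.009,0,0,0,-1]'

```text
t: 8.05
eef_pos: [0.4603, 0.0979, 0.1492]
ee_rot: [-0.0, 0.365, 0.931, -0.0]
wrist_force: [0.9, -0.5, -0.8]
grip_width: -0.0003
grip_force: 0.5
```

```bash
python3 ang.py e 225; python3 -c "
from cell import r;s=r.read_state();print(s['eef_pos'],s['wrist_force'])"
```

```text
top cap 59 [0.5831 0.2403 0.1753] armdir 224.1182820168397
  stub dir 200 224.2653517805713
  rod side dir 0 
  ball 36 [0.4904 0.2304 0.2349] 134.4574712945127
  lens [0.3679 0.02   0.0478]
  n lens 2113
scene cap 120 [0.5863 0.241  0.1736] armdir 222.74199429960345
  stub dir 286 223.307143190133
  rod side dir 202 225.71152974930249
  ball 117 [0.4981 0.1903 0.2353] 177.74517830367495
  lens [0.3632 0.0079 0.0434]
  n lens 1304
[0.46056684 0.09812438 0.14955287] [ 0.38351075 -0.78301541 -0.81753138]
```

Request:
step_arm --targets '[0.01,-0.01,0,0,0,0,-1,0.02,-0.02,0,0,0,0,-1,0.02,-0.02,0.05,0,0,0,-1,0.02,-0.02,0.1,0,0,0,-1,0.03,-0.05,0.13,0,0,0,-1]'

```text
t: 8.65
eef_pos: [0.4927, 0.049, 0.2842]
ee_rot: [0.002, 0.364, 0.931, 0.002]
wrist_force: [0.6, -0.9, 0.5]
grip_width: -0.0001
grip_force: 0.0
```

Request:
step_arm --targets '[0,-0.045,0.02,0,0,0,-1,0,-0.09,0.03,0,0,0,-1,0,-0.135,0.03,0,0,0,-1,0,-0.18,0.03,0,0,0,-1,0,-0.22,0.03,0,0,0,-1]'

```text
t: 9.15
eef_pos: [0.491, -0.1754, 0.3103]
ee_rot: [0.001, 0.366, 0.931, -0.0]
wrist_force: [0.7, 0.4, 0.2]
grip_width: 0.0001
grip_force: 0.0
```

```bash
python3 ang.py f 225; python3 -c "
from m import *
c=cam('top');print(lens(c,[.375,.034]),ray(c,306.6,327.5,.015))"
```

```text
top cap 65 [0.5829 0.2402 0.1751] armdir 224.2867528639677
  stub dir 198 224.3233454313666
  rod side dir 192 224.4323402864269
  ball 45 [0.4917 0.2287 0.2329] 134.68363616775468
  lens [0.3738 0.0357 0.0599]
  n lens 2949
scene cap 139 [0.5849 0.2397 0.1736] armdir 222.69593874994456
  stub dir 286 223.31277947712803
  rod side dir 205 225.55307130972344
  ball 70 [0.4948 0.2305 0.2325] 131.10175953538538
  lens [0.3666 0.0336 0.0629]
  n lens 2383
[0.3738671  0.03560258 0.05996927] [0.37525679 0.0328068  0.015     ]
```

The lens is within about 2 mm of the pin. Next I'll go over to the clamp lever, approaching from its counter-clockwise side.

Request:
step_arm --targets '[0,0.045,0,0,0,0,-1,-0.005,0.09,0,0,0,0,-1,-0.01,0.135,0,0,0,0,-1,-0.015,0.18,0,0,0,0,-1,-0.022,0.225,0,0,0,0,-1]'

```text
t: 9.8
eef_pos: [0.4684, 0.0556, 0.31]
ee_rot: [0.0, 0.365, 0.931, 0.001]
wrist_force: [0.0, 0.7, 0.5]
grip_width: 0.0003
grip_force: 0.0
```

Request:
step_arm --targets '[0,0.04,0,0,0,0,-1,0,0.08,0,0,0,0,-1,0,0.12,0,0,0,0,-1,0,0.153,0,0,0,0,-1,0,0.153,0,0,0,0,-1]'

```text
t: 10.3
eef_pos: [0.4679, 0.2104, 0.3098]
ee_rot: [-0.001, 0.362, 0.932, 0.001]
wrist_force: [0.5, -0.7, 0.5]
grip_width: 0.0001
grip_force: 0.0
```

```bash
python3 -c "
from cell import r;s=r.read_state();print(s['eef_pos'],s['q'],s['wrist_force'])"
```

```text
[0.46787363 0.21042452 0.30976319] [ 0.28435973 -0.08146871  1.78217575  0.0023699   1.44069618 -0.54503421] [ 0.54630499 -0.72448871  0.46292653]
```

Request:
step_arm --targets '[0,-0.006,-0.03,0,0,0,-1,0,-0.006,-0.06,0,0,0,-1,0,-0.006,-0.085,0,0,0,-1,0,-0.006,-0.097,0,0,0,-1,0,-0.006,-0.097,0,0,0,-1]'

```text
t: 10.8
eef_pos: [0.4672, 0.1995, 0.2106]
ee_rot: [-0.002, 0.365, 0.931, -0.001]
wrist_force: [-0.3, 0.2, -0.4]
grip_width: 0.0001
grip_force: 0.0
```

```bash
python3 ang.py g 225; python3 -c "
from cell import r;s=r.read_state();print(s['eef_pos'],s['wrist_force'])
import cv2,numpy as np
a=cv2.imread('pics/gtop.png')[220:370,180:380]; b=cv2.imread('pics/gscene.png')[170:320,380:580]
cv2.imwrite('pics/gcrop.png',cv2.resize(np.hstack([a,b]),None,fx=2,fy=2,interpolation=2))"
```

```text
top cap 58 [0.5831 0.2401 0.1753] armdir 224.12460430044686
  stub dir 200 224.12460430044686
  rod side dir 194 224.42429670390007
  ball 5 [0.4661 0.1855 0.2318] -176.8889738709672
  lens [0.3739 0.0356 0.06  ]
  n lens 2956
scene cap 118 [0.5865 0.241  0.1737] armdir 222.71113791135463
  stub dir 282 223.1337125209539
  rod side dir 204 225.74285685491853
  ball 166 [0.4842 0.2109 0.2323] 154.8903395375926
  lens [0.3664 0.0335 0.0628]
  n lens 2389
[0.46936546 0.20015016 0.21368315] [ 0.43236194 -0.10666296  0.45672077]
```

View pics/gcrop.png

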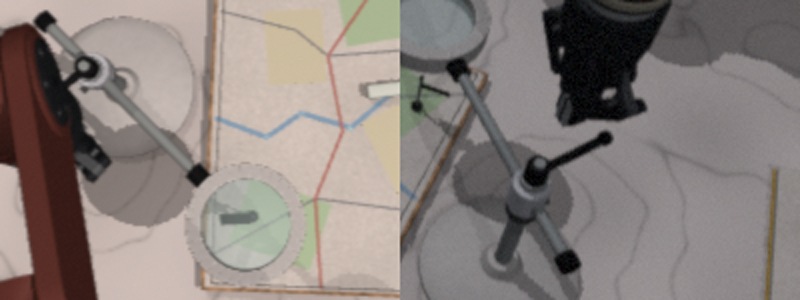

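The fingers are beside the lever on its counter-clockwise side, and the lens is still over the flag (about (308,327) in the full top image). I'll sweep the lever clockwise.

Request:
step_arm --targets '[0.006,0.007,0,0,0,0,-1,0.012,0.013,0,0,0,0,-1,0.015,0.019,0,0,0,-7,-1,0.019,0.024,0,0,0,-13,-1,0.022,0.028,0,0,0,-18,-1]'

```text
t: 11.4
eef_pos: [0.4922, 0.2286, 0.214]
ee_rot: [0.001, 0.508, 0.861, 0.0]
wrist_force: [-0.4, -1.8, 0.1]
grip_width: 0.0002
grip_force: 0.7
```

Request:
step_arm --targets '[0.0035,0.0035,0,0,0,-5,-1,0.007,0.006,0,0,0,-10,-1,0.011,0.009,0,0,0,-15,-1,0.0155,0.011,0,0,0,-20,-1,0.02,0.0135,0,0,0,-25,-1]'

```text
t: 11.9
eef_pos: [0.5116, 0.2421, 0.2136]
ee_rot: [0.0, 0.682, 0.731, 0.0]
wrist_force: [-1.1, -1.6, 0.5]
grip_width: 0.0001
grip_force: 0.6
```

```bash
python3 ang.py k 225; python3 -c "
from cell import r;s=r.read_state();print(s['eef_pos'],s['wrist_force'])"
```

```text
top cap 58 [0.583  0.24   0.1755] armdir 224.09788299090002
  stub dir 198 224.14522172718068
  rod side dir 194 224.86706620789272
  ball 21 [0.5189 0.2345 0.2287] 104.93659993775155
  lens [0.3738 0.0356 0.0599]
  n lens 2948
scene cap 118 [0.5866 0.2411 0.1737] armdir 222.40435435936212
  stub dir 284 223.18254867488147
  rod side dir 205 225.89974386117663
  ball 101 [0.5323 0.2435 0.2319] 88.68452162259695
  lens [0.3664 0.0335 0.0628]
  n lens 2387
[0.51197691 0.24235697 0.21354469] [ 0.40543547 -0.49436709 -0.89344332]
```

Request:
step_arm --targets '[0.0028,0.001,0,0,0,-3,-1,0.0056,0.0018,0,0,0,-6,-1,0.0084,0.0025,0,0,0,-9,-1,0.0113,0.003,0,0,0,-12,-1,0.0142,0.0034,0,0,0,-15,-1]'

```text
t: 12.5
eef_pos: [0.5252, 0.2455, 0.2133]
ee_rot: [-0.0, 0.771, 0.637, 0.0]
wrist_force: [-1.2, 0.7, 0.8]
grip_width: -0.0004
grip_force: 0.6
```

Request:
step_arm --targets '[0.002,0,0,0,0,-2,-1,0.004,0,0,0,0,-4,-1,0.006,0,0,0,0,-6,-1,0.006,0,0,0,0,-6,-1]'

```text
t: 12.9
eef_pos: [0.5278, 0.2463, 0.2132]
ee_rot: [-0.003, 0.802, 0.597, -0.003]
wrist_force: [-9.6, 1.4, 5.4]
grip_width: -0.0
grip_force: 5.0
```

Request:
step_arm --targets '[0.002,0,0,0,0,-2,-1,0.004,0,0,0,0,-4,-1,0.004,0,0,0,0,-4,-1]'

```text
t: 13.2
eef_pos: [0.5282, 0.2472, 0.2131]
ee_rot: [-0.006, 0.823, 0.569, -0.006]
wrist_force: [-18.6, 2.1, 9.8]
grip_width: -0.0002
grip_force: 9.5
```

The force climbs while the tip stalls at x = 0.528, so the lever is on its stop. I'll back off and check.

Request:
step_arm --targets '[-0.01,-0.002,0,0,0,0,-1,-0.02,-0.002,0,0,0,0,-1,-0.025,-0.002,0.04,0,0,0,-1,-0.025,-0.002,0.09,0,0,0,-1,-0.025,-0.002,0.11,0,0,0,-1]'

```text
t: 13.7
eef_pos: [0.5121, 0.2438, 0.3289]
ee_rot: [0.002, 0.823, 0.568, 0.005]
wrist_force: [1.1, 0.6, 1.5]
grip_width: 0.0
grip_force: 0.0
```

Request:
step_arm --targets '[-0.01,0.045,0,0,0,0,-1,-0.02,0.09,0,0,0,0,-1,-0.03,0.135,0,0,0,0,-1,-0.04,0.18,0,0,0,0,-1,-0.04,0.18,0,0,0,0,-1]'

```text
t: 14.2
eef_pos: [0.4681, 0.4279, 0.3227]
ee_rot: [-0.001, 0.822, 0.57, 0.001]
wrist_force: [-0.3, -0.2, -0.3]
grip_width: -0.0003
grip_force: 0.0
```

```bash
python3 ang.py z 225; python3 -c "
import cv2,numpy as np
a=cv2.imread('pics/ztop.png')[180:370,180:380]; b=cv2.imread('pics/zscene.png')[150:340,330:530]
cv2.imwrite('pics/zcrop.png',cv2.resize(np.hstack([a,b]),None,fx=2,fy=2,interpolation=2))"
```

```text
top cap 62 [0.5831 0.2402 0.1751] armdir 224.04757935516966
  stub dir 199 224.02275556425684
  rod side dir 193 224.36959149018
  ball 58 [0.5475 0.2414 0.2332] 72.55865192357267
  lens [0.3739 0.0356 0.06  ]
  n lens 2950
scene cap 126 [0.586  0.2404 0.1737] armdir 222.56082374878645
  stub dir 284 223.178109419075
  rod side dir 205 225.5482537081671
  ball 75 [0.5503 0.243  0.233 ] 70.27454995462361
  lens [0.3664 0.0335 0.0628]
  n lens 2385
```

View pics/zcrop.png

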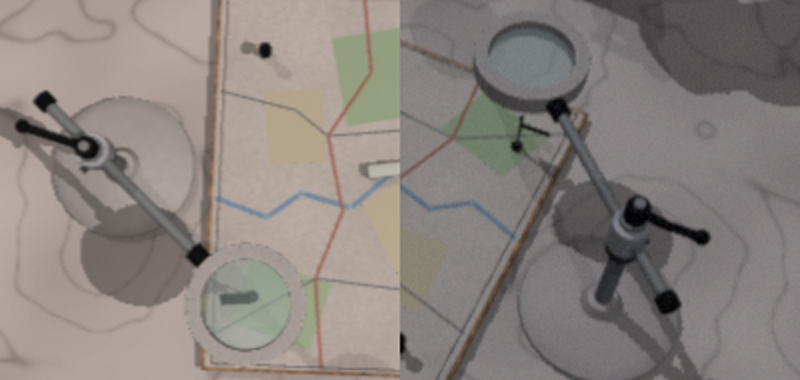

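The lever now points at about 71°, within the predicted stop range of 58–78°. The lens is unmoved at (0.374, 0.0356) over the flag pin.

```bash
python3 -c "
from cell import r;print(r.finish_job())"
```

```text
the job is handed in; nothing more can be done
None
```

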